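# Clamp a board in the test jig and push its probes home

### The arm

A 7-joint arm with a two-finger parallel gripper is mounted at the origin on a cart in front of the work surface, level with it; the furniture and walls round the work are solid. World frame = base frame: x ahead of the robot, y to its left, z up, the work surface at z = 0. Lengths are in m, angles in rad, forces in N, time in s.
With the tool pointing down it reaches from about 0.4 to 0.925 m from the base axis. Payload 4.1 kg.
Tool frame: the origin (TCP) lies midway between the tips of the shut fingers; the grasp point (between the pads) lies 19 mm behind it (grasp_offset is the distance from the TCP to the grasp point, in m); z points along the fingers, y is the line along which they close (so a half turn about z gives the same grasp; the last joint's range is limited). The gripper opens to 85 mm and grips with 20 to 120 N. Pads are 22 mm wide; open, the fingers measure 114 mm over their backs; the gripper's body (76 mm by 85 mm) begins 54 mm behind the grasp point. The pads swing forward as they close: fully open they stand 13 mm farther back than shut.
Start: joints at [-1.389, 0.398, 0.045, 1.537, -0.019, 1.207, -0.051], TCP at [0.18, 0.625, 0.231] pointing down, gripper open.
Joint ranges: [-2.82, 2.82], [-0.49, 2.23], [-1.37, 1.46], [0, 2.46], [-1.36, 4.5], [0.23, 2], [-2.94, 2.94]. Speed limits (rad/s): [2.57, 2.57, 3.14, 3.14, 3.14, 3.14, 3.14].

### API

Orientations are given as a rotation vector (axis times angle).
In Python, from station import * gives the robot as it stands. The module is installed in compiled form; this text tells all that it offers.
- The arm moves only by the tool move_arm, never from a script. Its argument "rows" is text: rows parted by semicolons, each of 7 numbers parted by spaces: the turn, a rotation vector about the tool's x, y, z in rad, then the shift along the tool's x, y, z in m, then the gripper's target within -1 to 1 (shut at 1, half-way at 0, fully open at -1). In form: wx wy wz tx ty tz claw; .... A call has 1 to 20 rows; each row shifts and turns the commanded pose from where the row before left it, along the tool's axes as they then stand; what a row does not reach is not made up. A row lasts 1/8 s, in which the tool goes at most 62.5 mm and 10.7 degrees, less where a joint would pass 70% of its speed; a pose out of reach is approached as far as the arm can. A call is refused whole if a number of a shift passes 0.0625 or a number of a turn 0.188, either way. A call with a gripper value outside its range is refused whole. The fingers move at their own pace and stop on an object; "squeeze" is the grip in N (left out, the last holds). Time passes only in rows, so rows that do not move let the fingers close. It gives the time, the measured TCP pose, the force, the opening and the grip force at its end, in the units of the state.
- state(): the state, without advancing time (a new reading comes with each control period).
- snapshot(name): name is "side" or "top" or "wrist"; returns the picture (480x640x3 uint8, red, green, blue); there is no depth.
- camera_model(name): a dict with "fx", "fy", "cx", "cy" (pixels), "position" and "rotation" of the camera in the world. Camera axes: x right, y down, z forward; pixel columns grow to the right and rows downward; lengths in m; the calibration is good to about 2 mm. A picture is of the moment at which its call begins: read the wrist's pose just before it. camera_model takes no time and is no camera call; for the wrist camera it gives the pose at the moment of the call.
- finish_job(): hands the job in; it is judged then, once.
The state is a dict: "t": time; "qpos": joint angles; "joint_vel": joint speeds; "tau": joint torques, N m; "tool_pos": TCP position; "tool_rot": TCP orientation; "force": force on the tool from outside, world axes, zero at the start; "wrist_torque": the same for the moment, N m; "finger_gap": finger opening in m; "finger_force": force on a finger pad.
Only numpy, scipy, OpenCV 4.12 (cv2) and the standard library are available. Lean on these libraries where they do the work, as an engineer would, in place of code of your own. Each camera call takes 0.05 s, during which the arm holds its last target. There are 200 camera calls.

### The job

Make the board in the test jig ready for its test, working gently and only by pushing with the fingertips, gripping nothing: first press the red-handled clamp's raised bar down until its foot is right down on the board, then push the knob of the probe slide all the way in towards the board, and draw back. Do not touch the circuit board itself, and leave the loose tools and containers around the jig exactly as they are.

Things in the scene. Friction and masses are not known exactly. Their poses are not given: they have to be found in the camera images.
- test_jig: board test jig fixed to the table. Own z up; own -x is its front (probe knob, roughly towards the robot), own +y runs from the clamp's red handle to the probe end. Origin on the table top. Base plate: own x -53 to 57, y -130 to 150 mm, 18 mm high. The circuit board on it: own x -10 to 32, y -50 to 140, upper face 26 mm above the table, parts on it
- test_jig_arm (a joint): hold-down clamp's hinge, rad: 0 = bar level, foot on the board (end stop); 1.08 = fully up. Turns about the jig's own x at point clamp_hinge; the bar, on the +y side of the hinge, rises as the value grows, while the red handle on the -y side swings down. Friction 0.15 N m (2 to 4 N at the bar's end); no spring, stays where left; the stop is hard
- clamp_hinge (a point): point on the clamp's hinge axis, at jig own (12, -80, 52) mm; does not move
- clamp_nose (a point): top of the 6 mm spindle near the free end of the clamp's pale metal bar, moves with it: clamp down, it is 67 mm along own +y from the hinge and 13 mm above it. The bar is 14 mm wide; its upper edge lies 6 mm below this point, its free end 14 mm beyond it (81 mm from the hinge). With the bar raised its free end is highest; that and the spindle can be pressed down from above
- clamp_handle (a point): middle of the clamp's red handle (17 mm thick, 65 mm long), moves with the clamp: clamp down, it is 67 mm along own -y from the hinge and 63 mm above it. It need not be touched, and is not to be gripped
- test_jig_slide (a joint): travel of the probe slide, m: 0 = pushed fully in, probes at the board's edge (end stop); 0.012 = drawn fully back towards the jig's own -x. Friction below 1 N, no spring: it stays where it is left
- probe_knob (a point): centre of the front face of the probe slide's brass-coloured knob, which looks along the jig's own -x; moves with the slide. The knob is a 16 mm disc, 12 mm thick, its axis 42 mm above the table. With the slide home this point is at jig own (-58, 70, 42) mm. A fixed plate 36 mm high stands under its stem at own x -52 to -45. The table is clear for 60 mm in front of the knob, 25 mm to either side
- multimeter: hand multimeter in a yellow-green holster, 150x78x42, lying off the +y end of the jig; sizes in mm; loose, to be left alone; origin at the centre of its underside
- driver_small: small orange screwdriver, 11x128x12, lying in front of or behind the jig, along it; sizes in mm; loose, to be left alone; origin at the centre of its underside
- tweezers_1: black tweezers, 10x115x11, lying in front of or behind the jig, along it; sizes in mm; loose, to be left alone; origin at the centre of its underside
- cleaning_block: grey-blue cleaning block, 25x60x14, lying on the robot's side of the jig; sizes in mm; loose, to be left alone; origin at the centre of its underside
- flux_bottle: small upright amber bottle with a pointed red cap, diameter 27, 88 tall, standing behind the jig; sizes in mm; loose, to be left alone; origin at the centre of its underside
- parts_bin_1: grey open parts bin, 100x70x38, standing off the handle (-y) end of the jig; sizes in mm; loose, to be left alone; origin at the centre of its underside

How it is judged:
By the outcome, as a careful person would: the job done as asked, in the order asked, and still so for the second after the job is handed in, with the robot touching nothing.
It also fails if it takes over 43 s, if anything falls off the work surface, if the arm or the gripper's body presses on something with over 40 N, if the wrist force passes 120 N, or if a joint passes its speed limit or range.

## Working session

There is one attempt and no reset: what is moved stays moved. The work goes in short steps, Python scripts to look and compute and a tool call to move; the robot and the scene stay as the last step left them, time stands still between calls to the robot, and variables do not carry over. Pictures are saved under pics/ and viewed, at most 10 in all, crops included, and the job is handed in when it is done.

Besides the shell and the picture viewer there is one more tool, called as name(argument=value, ...), one argument or row to a line, values as JSON. move_arm: Moves the arm, as the interface text tells. Its arguments: {"type":"object","properties":{"rows":{"type":"string"},"squeeze":{"type":"number"}},"required":["rows"]}

```bash
mkdir -p pics
python3 - <<'E'
from station import *
import cv2
for n in ("side","top"):
    cv2.imwrite(f"pics/{n}0.png",snapshot(n)[:,:,::-1]); print(n,camera_model(n))
s=state();print(s["t"],s["tool_pos"],s["tool_rot"],s["force"],s["finger_gap"])
E
```

```text
side {'fx': 606.2899781904503, 'fy': 606.2899781904503, 'cx': 312.03435085067355, 'cy': 230.22932351352424, 'position': array([ 0.51397432, -0.99774787,  0.93161783]), 'rotation': array([-2.30922574,  0.07438623, -0.04508838])}
top {'fx': 608.9323630048515, 'fy': 608.9323630048515, 'cx': 323.0856826641607, 'cy': 236.72557006807816, 'position': array([ 0.48206753, -0.05851863,  1.25729783]), 'rotation': array([-2.18445959,  2.18195154, -0.10197011])}
0.1 [0.17997618 0.62397075 0.23034016] [-4.39468419e-01 -3.11059634e+00  2.87328533e-03] [0.66652905 0.25604027 0.60390606] 0.08526912392436013
```

View pics/top0.png

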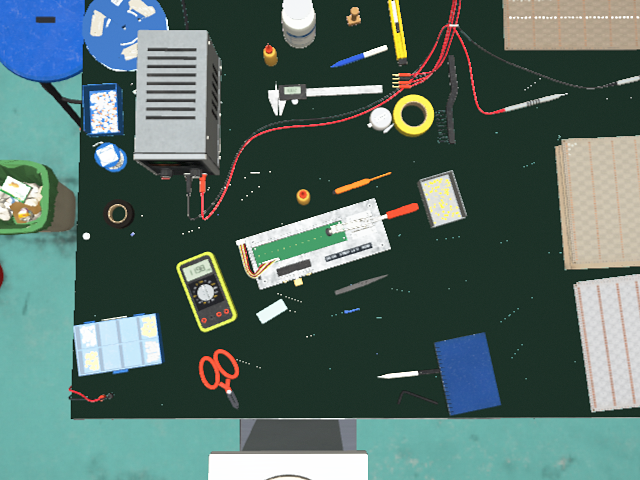

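View pics/side0.png

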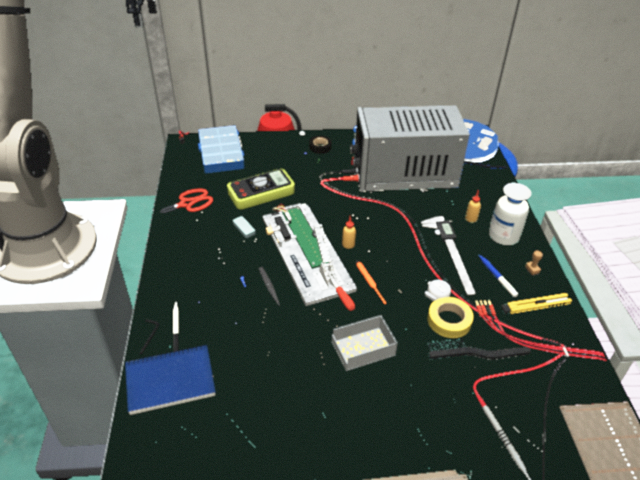

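The top view shows the jig with base plate corners near (237,240), (375,198), (390,247) and (258,288). The handle is at the right (403,210), and the knob is at about (298,282). I'll enlarge both views.

Run:
```python
import cv2,numpy as np
a=cv2.imread("pics/top0.png")[185:305,225:425]; b=cv2.imread("pics/side0.png")[190:320,220:370]
cv2.imwrite("pics/topc.png",cv2.resize(a,None,fx=4,fy=4,interpolation=cv2.INTER_CUBIC))
cv2.imwrite("pics/sidec.png",cv2.resize(b,None,fx=4,fy=4,interpolation=cv2.INTER_CUBIC))
```

```text
(no output)
```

View pics/topc.png

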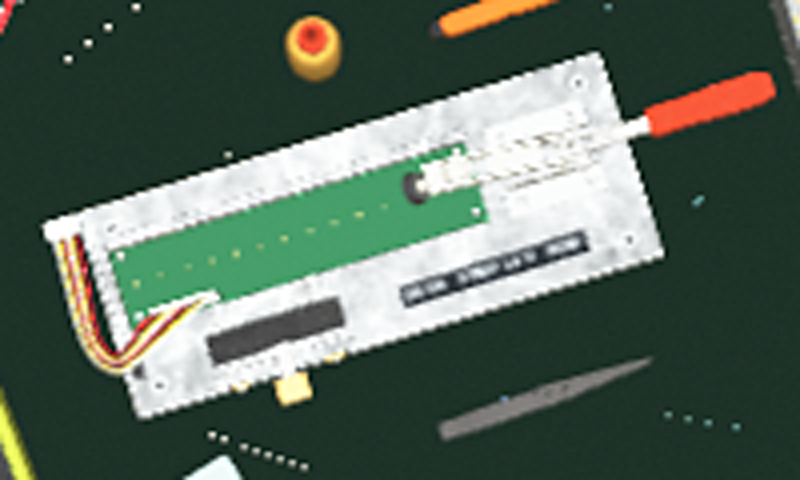

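View pics/sidec.png

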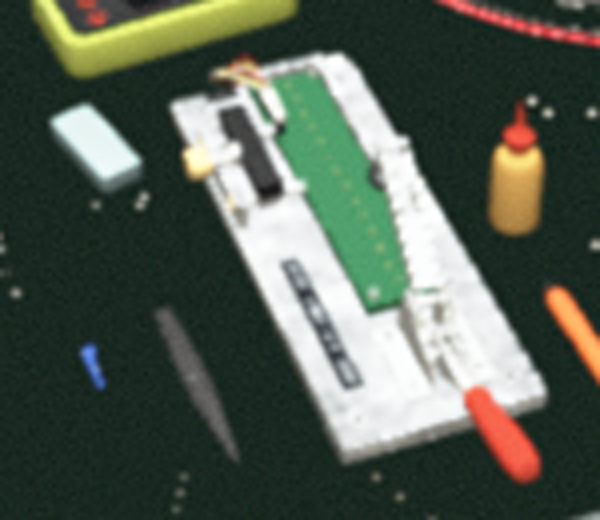

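Top crop: plate corners are at (45,225), (598,55), (662,255) and (140,415), the handle middle at (712,103) and the foot at (413,187). The bar end is near (425,178) and the knob at (293,388). Side crop: corners are at (350,60), (547,398), (343,450) and (172,103), the handle middle at (503,433) and the knob at (197,161). Next I'll fit the jig pose and clamp angle.

```bash
cat > h.py <<'E'
import numpy as np
from scipy.spatial.transform import Rotation as R
from scipy.optimize import least_squares
def proj(c,p):
    q=R.from_rotvec(c["rotation"]).inv().apply(np.atleast_2d(p)-c["position"])
    return np.c_[c["fx"]*q[:,0]/q[:,2]+c["cx"],c["fy"]*q[:,1]/q[:,2]+c["cy"]]
def clamp(th,y,z,x=12):
    return np.array([x,-80+y*np.cos(th)-z*np.sin(th),52+y*np.sin(th)+z*np.cos(th)])/1e3
def w(v,p):
    return R.from_euler('z',v[2]).apply(np.atleast_2d(p))+[v[0],v[1],0]
E
python3 - <<'E'
from station import *
from h import *
T,S=camera_model("top"),camera_model("side")
cor=np.array([[57,150,18],[57,-130,18],[-53,-130,18],[-53,150,18]])/1e3
t=np.array([[45,225],[598,55],[662,255],[140,415],[712,103],[293,388]])/4+[225,185]
s=np.array([[350,60],[547,398],[343,450],[172,103],[503,433],[197,161]])/4+[220,190]
def pts(v): return w(v,np.vstack([cor,clamp(v[3],-67,63),[-.052-v[4],.07,.042]]))
f=lambda v:np.r_[proj(T,pts(v))-t,proj(S,pts(v))-s].ravel()
r=least_squares(f,[.5,.0,.2,.7,.006],loss='soft_l1');v=r.x
print(v);print(f(v).reshape(-1,2).round(1))
np.save("v.npy",v)
n=w(v,[clamp(v[3],67,13),clamp(v[3],81,7),clamp(v[3],67,-20),[-.058-v[4],.07,.042],[.012,-.08,.052]])
print(n.round(4)); print((proj(T,n)-[225,185])*4,(proj(S,n)-[220,190])*4)
E
```

```text
[ 0.57480326 -0.06918993  0.30081237  0.78976286  0.01028047]
[[ 7.7 -4. ]
 [ 0.2 -1.5]
 [ 0.5 -0.5]
 [-0.5  0.2]
 [-0.1 -0.6]
 [-0.  -0.5]
 [-0.5 -0.3]
 [-0.7 -1.7]
 [-0.5 -0.1]
 [-0.8 -0.3]
 [-1.2  0. ]
 [-0.4  0.5]]
[[ 0.5987 -0.1058  0.1087]
 [ 0.5945 -0.0923  0.1145]
 [ 0.5918 -0.0834  0.0855]
 [ 0.4888 -0.0226  0.042 ]
 [ 0.61   -0.142   0.052 ]]
[[468.86310174 164.44388799]
 [440.79159628 171.99688228]
 [420.61683633 183.51821937]
 [296.43509702 397.58115434]
 [536.91184714 153.61128518]] [[400.7535489  170.50113734]
 [390.5917723  144.40326769]
 [383.09359722 174.89381213]
 [184.7789432  165.45804401]
 [426.45561092 300.39766124]]
```

move_arm(
  rows="0 0 -0.145 0 0 0 1; 0 0 -0.145 0 0 0 1; 0 0 -0.145 0 0 0 1; 0 0 -0.145 0 0 0 1; 0 0 0 -0.01 -0.03 0 1; 0 0 0 -0.01 -0.05 0 1; 0 0 0 -0.01 -0.05 0 1; 0 0 0 -0.01 -0.05 0 1; 0 0 0 -0.01 -0.05 0 1; 0 0 0 -0.01 -0.05 0 1; 0 0 0 -0.01 -0.05 0 1; 0 0 0 -0.01 -0.05 0 1; 0 0 0 -0.01 -0.05 0 1; 0 0 0 -0.01 -0.05 0 1; 0 0 0 -0.01 -0.05 0 1; 0 0 0 -0.01 -0.05 0 1; 0 0 0 -0.01 -0.05 0 1; 0 0 0 -0.01 -0.05 0 1; 0 0 0 -0.01 -0.03 0 1; 0 0 0 0 0 0 1",
)

```text
t: 2.6
tool_pos: [0.5332, -0.0126, 0.2309]
tool_rot: [0.46, -3.107, 0.002]
force: [-1.0, -0.1, -0.9]
finger_gap: 0.0003
finger_force: 0.0
```

```bash
cat >> h.py <<'E'
def own(s,v):
    p=R.from_euler('z',-v[2]).apply(s["tool_pos"]-np.array([v[0],v[1],0]))
    M=(R.from_euler('z',-v[2])*R.from_rotvec(s["tool_rot"])).as_matrix()
    print("t",round(s["t"],2),"own",(p*1e3).round(1),"F",np.round(s["force"],1),"gap",round(s["finger_gap"],4)); return M
E
python3 - <<'E'
from station import *
from h import *
import cv2
v=np.load("v.npy"); print(own(state(),v).round(3))
c=camera_model("wrist"); im=snapshot("wrist")
for n in("top","side","wrist"): cv2.imwrite(f"pics/{n}1.png",(im if n=="wrist" else snapshot(n))[:,:,::-1])
n=w(v,[clamp(v[3],67,13),clamp(v[3],81,7),[-.058-v[4],.07,.042],[-.053,-.13,.018],[-.053,.15,.018]])
print(proj(c,n).round())
E
```

```text
t 2.6 own [-22.9  66.4 230.9] F [-1.  -0.1 -0.9] gap 0.0003
[[-1.     0.007 -0.001]
 [ 0.007  1.    -0.001]
 [ 0.001 -0.001 -1.   ]]
[[188. 274.]
 [203. 276.]
 [325. 164.]
 [125. 178.]
 [404. 176.]]
```

View pics/wrist1.png

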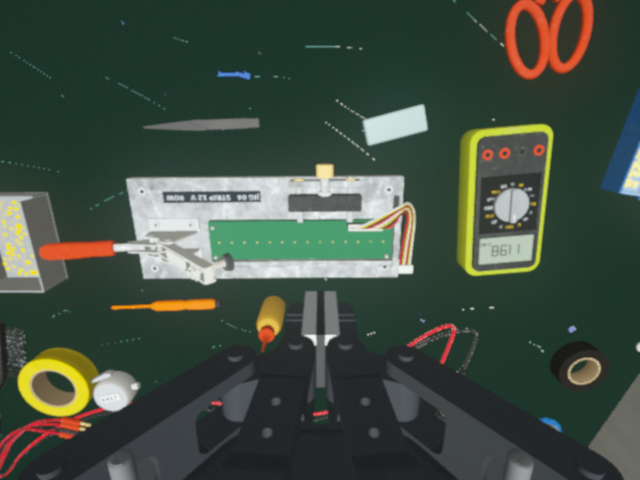

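The wrist view confirms the pose: the knob is at (325,164) and the plate corners match the prediction. The bar's free end is at about (215,277), so the clamp angle is nearer 0.65 rad. I'll go above the bar end.

move_arm(
  rows="0 0 0 -0.01 -0.03 0 1; 0 0 0 -0.01 -0.03 0 1; 0 0 0 -0.01 -0.02 0.02 1; 0 0 0 -0.005 -0.01 0.03 1; 0 0 0 0 0 0.03 1; 0 0 0 0 0 0.02 1; 0 0 0 0 0 0 1; 0 0 0 0 0 0 1",
)

```text
t: 3.75
tool_pos: [0.5933, -0.0844, 0.1322]
tool_rot: [-0.47, 3.105, 0.0]
force: [-0.3, -0.0, -0.1]
finger_gap: 0.0001
finger_force: 0.0
```

Run:
```python
from station import *
from h import *
import cv2
v=np.load("v.npy"); own(state(),v)
a=snapshot("side")[150:300,200:400,::-1]; b=snapshot("wrist")[150:,120:440,::-1]
a=cv2.resize(a,None,fx=2,fy=2.2,interpolation=cv2.INTER_CUBIC)
cv2.imwrite("pics/c2.png",np.hstack([a,b]))
```

```text
t 3.75 own [ 13.2 -20.  132.2] F [-0.3 -0.  -0.1] gap 0.0001
```

View pics/c2.png

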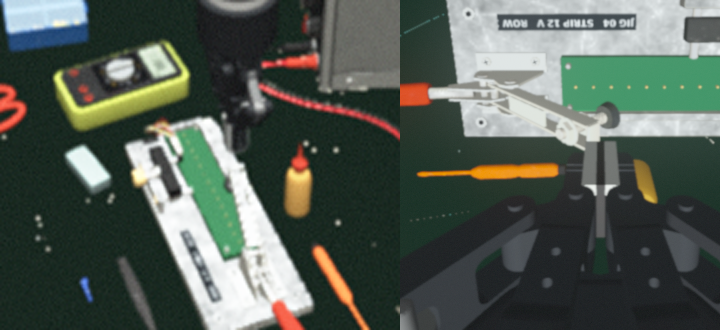

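The shut tips are right over the bar's free end, at about (598,140) in the wrist crop. Next I'll push down along the arc, in gentle steps.

move_arm(
  rows="0 0 0 0 -0.003 0.01 1; 0 0 0 0 0 0.006 1; 0 0 0 0 0 0.004 1; 0 0 0 0 0 0.004 1; 0 0 0 0 0.001 0.004 1; 0 0 0 0 0.001 0.004 1; 0 0 0 0 0.001 0.004 1; 0 0 0 0 0.001 0.004 1; 0 0 0 0 0.001 0.004 1; 0 0 0 0 0.001 0.004 1; 0 0 0 0 0.001 0.004 1",
)

```text
t: 5.22
tool_pos: [0.589, -0.0702, 0.0787]
tool_rot: [0.475, -3.099, -0.026]
force: [-7.4, 18.3, 9.3]
finger_gap: -0.0001
finger_force: 11.7
```

Run:
```python
from station import *
from h import *
import cv2
v=np.load("v.npy"); own(state(),v)
b=snapshot("wrist")[150:,120:440,::-1]
cv2.imwrite("pics/c3.png",b)
```

```text
t 5.22 own [13.3 -5.2 78.7] F [-7.4 18.3  9.3] gap -0.0001
```

View pics/c3.png

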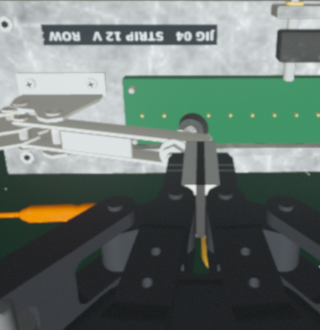

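The tip settled on the bar beyond the spindle, and the spindle now pushes it sideways (18 N). I'll back off upward, then press on the spindle top instead.

move_arm(
  rows="0 0 0 0 0.005 0 1; 0 0 0 0 0.005 -0.004 1; 0 0 0 0 0 -0.01 1; 0 0 0 0 0 -0.02 1; 0 0 0 0 0.02 -0.02 1; 0 0 0 0 0.03 0 1; 0 0 0 0 0 0 1; 0 0 0 0 0 0 1",
)

```text
t: 6.28
tool_pos: [0.5742, -0.0258, 0.1337]
tool_rot: [-0.466, 3.106, -0.002]
force: [0.4, 0.2, -0.4]
finger_gap: -0.0004
finger_force: 0.0
```

Run:
```python
from station import *
from h import *
import cv2
v=np.load("v.npy"); own(state(),v)
c=camera_model("wrist");im=snapshot("wrist")
x0,y0=100,180
a=cv2.resize(im[y0:y0+200,x0:x0+260,::-1],None,fx=3,fy=3,interpolation=cv2.INTER_CUBIC)
cv2.imwrite("pics/c4.png",a)
for th in (.1,.2,.3,.4,.5):
    n=w(v,[clamp(th,67,13),clamp(th,81,7),clamp(th,-67,63)]);print(th,((proj(c,n)-[x0,y0])*3).round().tolist(),n[0].round(3))
```

```text
t 6.28 own [ 12.3  41.7 133.7] F [ 0.4  0.2 -0.4] gap -0.0004
0.1 [[392.0, 238.0], [466.0, 230.0], [-452.0, 316.0]] [ 0.591 -0.08   0.072]
0.2 [[372.0, 250.0], [450.0, 244.0], [-439.0, 298.0]] [ 0.591 -0.082  0.078]
0.3 [[349.0, 262.0], [428.0, 258.0], [-421.0, 280.0]] [ 0.592 -0.085  0.084]
0.4 [[322.0, 274.0], [402.0, 273.0], [-397.0, 263.0]] [ 0.593 -0.088  0.09 ]
0.5 [[291.0, 285.0], [371.0, 288.0], [-369.0, 246.0]] [ 0.594 -0.092  0.096]
```

View pics/c4.png

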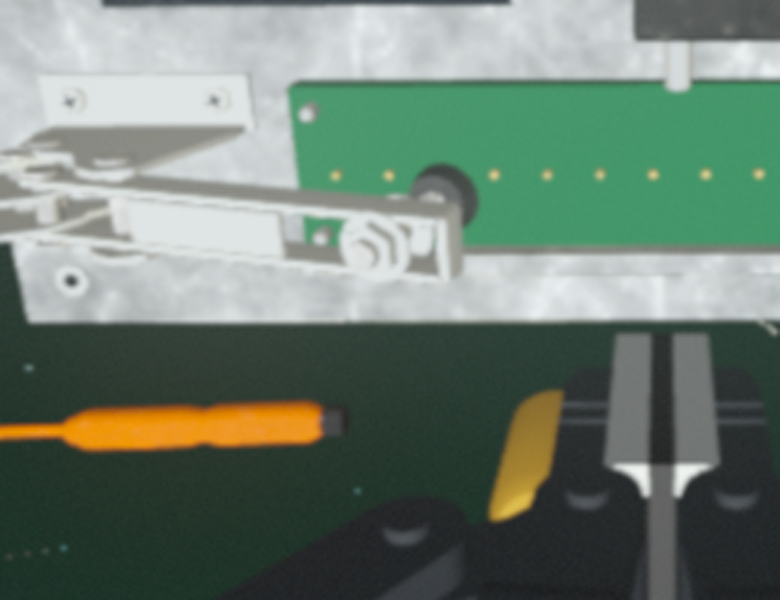

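The clamp now stands at about 0.2 rad: spindle top at crop (367,245), bar end at (450,240). That puts the spindle top near own y −17, z 79. I'll press on it.

move_arm(
  rows="0 0 0 0 -0.03 0 1; 0 0 0 0 -0.03 0 1; 0 0 0 0 0 0.02 1; 0 0 0 0 0 0.02 1; 0 0 0 0 0 0.008 1; 0 0 0 0 0 0.003 1; 0 0 0 0 0 0.003 1; 0 0 0 0 0.001 0.003 1; 0 0 0 0 0.001 0.003 1; 0 0 0 0 0.001 0.002 1; 0 0 0 0 0 0 1",
)

```text
t: 7.7
tool_pos: [0.5911, -0.0786, 0.0711]
tool_rot: [-0.468, 3.106, -0.0]
force: [0.2, 0.0, 0.5]
finger_gap: 0.0
finger_force: 0.2
```

Run:
```python
from station import *
from h import *
own(state(),np.load("v.npy"))
```

```text
t 7.7 own [ 12.7 -13.8  71.1] F [0.2 0.  0.5] gap 0.0
```

move_arm(
  rows="0 0 0 0 0 0.0015 1; 0 0 0 0 0 0.0015 1; 0 0 0 0 0 0.0015 1; 0 0 0 0 0 0 1",
)

```text
t: 8.2
tool_pos: [0.5911, -0.0781, 0.0667]
tool_rot: [-0.469, 3.106, 0.001]
force: [0.5, 1.3, 1.5]
finger_gap: 0.0001
finger_force: 0.6
```

move_arm(
  rows="0 0 0 0 0 0.001 1; 0 0 0 0 0 0.001 1; 0 0 0 0 0 0 1",
)

```text
t: 8.57
tool_pos: [0.591, -0.0781, 0.0652]
tool_rot: [-0.469, 3.106, 0.001]
force: [-1.8, 3.0, 5.3]
finger_gap: 0.0005
finger_force: 2.8
```

move_arm(
  rows="0 0 0 0 0 0.001 1; 0 0 0 0 0 0 1",
)

```text
t: 8.82
tool_pos: [0.5911, -0.0781, 0.065]
tool_rot: [-0.468, 3.106, 0.002]
force: [-3.0, 4.4, 10.4]
finger_gap: 0.0004
finger_force: 5.3
```

Force rises at z = 65.0 mm, which is exactly the spindle's height with the clamp down. I'll lift and move in front of the knob.

move_arm(
  rows="0 0 0 0 0 -0.005 1; 0 0 0 0 0 -0.02 1; 0 0 0 0 0 -0.04 1; 0 0 0 0.02 0.02 -0.01 1; 0 0 0 0.03 0.03 0 1; 0 0 0 0.04 0.03 0 1; 0 0 0 0.03 0.004 0 1; 0 0 0 0 0 0 1; 0 0 0 0 0 0 1",
)

```text
t: 9.95
tool_pos: [0.4526, -0.034, 0.1397]
tool_rot: [-0.467, 3.104, -0.0]
force: [-0.4, -0.2, -0.6]
finger_gap: -0.0003
finger_force: 0.0
```

Run:
```python
from station import *
from h import *
import cv2
v=np.load("v.npy"); own(state(),v)
c=camera_model("wrist");im=snapshot("wrist")
cv2.imwrite("pics/c5.png",im[:,:,::-1])
n=w(v,[clamp(0,67,13),clamp(0,81,7),clamp(0,-67,63),[-.068,.07,.042],[-.053,.15,.018]]);print(proj(c,n).round().tolist())
```

```text
t 9.95 own [-106.3   69.8  139.7] F [-0.4 -0.2 -0.6] gap -0.0003
[[212.0, 399.0], [233.0, 393.0], [-25.0, 458.0], [321.0, 290.0], [418.0, 293.0]]
```

View pics/c5.png

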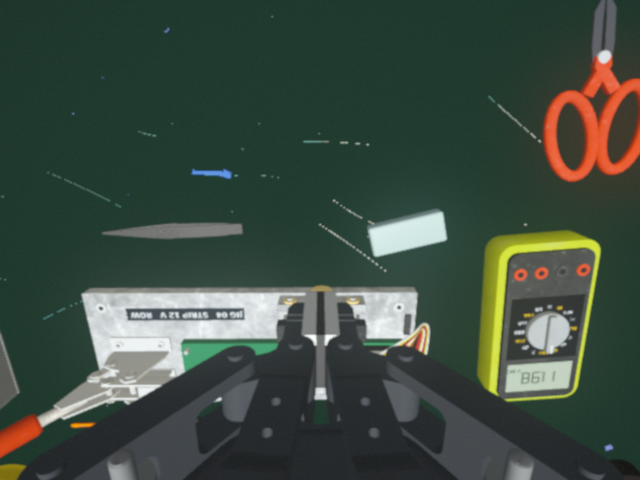

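The knob at (320,290) matches the prediction, and the space in front of it is clear. The nearest edge of the cleaning block is about 37 mm to the side. I'll lower the tips and push in.

move_arm(
  rows="0 0 0 0 0 0.03 1; 0 0 0 0 0 0.03 1; 0 0 0 0 0 0.025 1; 0 0 0 0 0 0.019 1; 0 0 0 0 0 0 1; 0 0 0 -0.008 0 0 1; 0 0 0 -0.008 0 0 1; 0 0 0 -0.004 0 0 1; 0 0 0 -0.003 0 0 1; 0 0 0 -0.003 0 0 1; 0 0 0 -0.003 0 0 1; 0 0 0 -0.003 0 0 1; 0 0 0 0 0 0 1",
)

```text
t: 11.62
tool_pos: [0.4821, -0.0242, 0.0348]
tool_rot: [-0.468, 3.106, 0.0]
force: [-0.0, 0.3, -0.2]
finger_gap: -0.0001
finger_force: 0.0
```

Run:
```python
from station import *
from h import *
own(state(),np.load("v.npy"))
```

```text
t 11.62 own [-75.2  70.4  34.8] F [-0.   0.3 -0.2] gap -0.0001
```

move_arm(
  rows="0 0 0 -0.002 0 0 1; 0 0 0 -0.002 0 0 1; 0 0 0 -0.001 0 0 1; 0 0 0 0 0 0 1",
)

```text
t: 12.12
tool_pos: [0.4868, -0.0227, 0.0348]
tool_rot: [-0.468, 3.106, 0.0]
force: [-0.8, -0.3, 0.3]
finger_gap: 0.0
finger_force: 0.0
```

move_arm(
  rows="0 0 0 -0.001 0 0 1; 0 0 0 -0.001 0 0 1; 0 0 0 0 0 0 1",
)

```text
t: 12.5
tool_pos: [0.4885, -0.0222, 0.0348]
tool_rot: [0.468, -3.106, -0.0]
force: [-1.1, 0.8, -0.4]
finger_gap: -0.0003
finger_force: 0.2
```

move_arm(
  rows="0 0 0 -0.001 0 0 1; 0 0 0 -0.001 0 0 1; 0 0 0 0 0 0 1",
)

```text
t: 12.88
tool_pos: [0.4885, -0.0222, 0.0345]
tool_rot: [0.467, -3.103, -0.001]
force: [-5.6, -1.5, 3.9]
finger_gap: -0.0001
finger_force: 2.6
```

move_arm(
  rows="0 0 0 -0.001 0 0 1; 0 0 0 0 0 0 1",
)

```text
t: 13.12
tool_pos: [0.4885, -0.0221, 0.0343]
tool_rot: [0.466, -3.101, -0.001]
force: [-6.7, -2.2, 6.7]
finger_gap: -0.0
finger_force: 3.5
```

move_arm(
  rows="0 0 0 -0.001 0 0 1; 0 0 0 0 0 0 1",
)

```text
t: 13.38
tool_pos: [0.4885, -0.0221, 0.0342]
tool_rot: [0.466, -3.099, -0.001]
force: [-8.6, -2.7, 7.4]
finger_gap: 0.0002
finger_force: 4.3
```

Firm stop at own x ≈ −68.5, which fits the home position at −58 plus the 11 mm half-width of the tip. I'll draw back and look.

move_arm(
  rows="0 0 0 0.005 0 0 1; 0 0 0 0.015 0 0 1; 0 0 0 0.015 0 0 1; 0 0 0 0.005 0 -0.03 1; 0 0 0 0 0 -0.05 1; 0 0 0 0 0 -0.05 1; 0 0 0 0.03 0.02 -0.03 1; 0 0 0 0.03 0.03 0 1; 0 0 0 0 0.04 0 1; 0 0 0 0 0.04 0 1; 0 0 0 0 0 0 1; 0 0 0 0 0 0 1",
)

```text
t: 14.88
tool_pos: [0.3582, 0.0728, 0.1946]
tool_rot: [-0.468, 3.106, 0.0]
force: [0.1, -0.8, -0.1]
finger_gap: -0.0
finger_force: 0.0
```

Run:
```python
from station import *
from h import *
import cv2
v=np.load("v.npy"); own(state(),v)
T=camera_model("top");S=camera_model("side")
a=snapshot("top")[185:305,225:425,::-1]; b=snapshot("side")[190:310,220:370,::-1]
r=lambda i,f:cv2.resize(i,None,fx=f,fy=f,interpolation=cv2.INTER_CUBIC)
cv2.imwrite("pics/c6.png",np.hstack([r(a[:,20:],2.25),r(b,2.25)]))
for k in (0,.006):
    n=w(v,[clamp(k*20,67,13),clamp(k*20,81,7),clamp(k*20,-67,63),[-.058-k,.07,.042]])
    print(((proj(T,n)-[245,185])*2.25).round().tolist(),((proj(S,n)-[220,190])*2.25+[405,0]).round().tolist())
```

```text
t 14.88 own [-164.8  199.8  194.6] F [ 0.1 -0.8 -0.1] gap -0.0
[[185.0, 107.0], [170.0, 113.0], [338.0, 55.0], [118.0, 213.0]] [[618.0, 111.0], [612.0, 106.0], [677.0, 170.0], [519.0, 91.0]]
[[187.0, 106.0], [171.0, 111.0], [345.0, 54.0], [120.0, 219.0]] [[619.0, 106.0], [613.0, 99.0], [680.0, 183.0], [513.0, 92.0]]
```

View pics/c6.png

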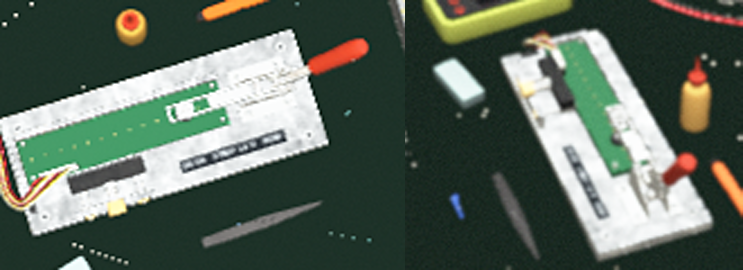

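The clamp is down: bar end at (168,112) and handle at (338,57), as predicted for angle 0. The knob front at (118,214) matches home, and the loose items in view are where they were.

```bash
python3 -c "
from station import *
print(finish_job())"
```

```text
the job is handed in; nothing more can be done
None
```

The job is handed in: the clamp bar went down to its stop first, then the probe slide went fully in and the arm drew back clear. On the first press the tip caught beside the spindle, with a sideways force of about 18 N, so I backed off and pressed on the spindle top instead.

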